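# Set a tripod leg to its mark and close its cam lock

### The job

Lift the small grey caddy by its handle out of the leg's way and carry it level, its three spare rubber tips staying inside, to stand in the middle of the flat grey box lid. Then draw the tripod's sprung leg out by its thumb wing until the raised band is level with the length marker and, holding it there with the cam lever still open, squeeze the lever flat shut against the collar. Finish while still gripping the leg and the shut lever with the band at the marker, and leave the marker and everything else on the table alone.

Things in the scene. Friction and masses are not known exactly. Their poses are not given: they have to be found in the camera images.
- leg (a joint): How far the tripod's sprung leg is drawn out, m: 0 = home (its start), at most 0.145. The leg lies level along the wooden cradle, its axis 55 mm above the table, and draws out along +y of leg_band, away from the hub and the two folded legs. A spring always pulls it home with 3 to 4.5 N: it runs back when nothing holds it (the shut lever does not lock it in this rig).
- leg_band (a point): Centre of the raised steel band round the leg (32 mm wide, 4 mm long). Axes: y along the leg, outwards; z up; x to the cam lever's side. Along y from here: black square collar (26 wide, 28 mm high) from -100 to -14 mm, then 22 mm square tube, foot's end at +70 mm. 29 mm free under the collar above the base board. With the leg home, the clamp block (50 wide, 78 mm high) is 140 mm behind.
- leg_wing (a point): Middle of the pushing face of the thumb wing: an 8 mm thick plate on the collar's side away from the lever, standing out from 13 to 38 mm off the leg's axis, 26 mm high. The face looks to the hub, 55 mm behind the band; a finger beside the collar on its hub side pushes the leg out by it. From the face to the collar's hub end are 45 mm of plain collar side.
- lever (a joint): Opening of the cam lever, rad: 0 = flat shut along the collar, 0.36 to 0.50 at the start. It pivots about a vertical pin on the collar's side (17.5 mm off the axis, 28 mm behind the band), its tip points back to the hub and swings outwards. It stays where it is left and shuts under about 4 to 6 N at the tip.
- lever_tip (a point): Centre of the rounded tip of the cam lever, a steel bar 6 mm thick, 20 mm high, 38 mm from pivot to this point, 55 mm above the table. Open, the bar reaches up to 40 mm off the leg's axis; shut, its outer face is 20.5 mm off the axis and the tip 66 mm behind the band, straight across the collar from the plain side just behind the wing's face. Collar and shut lever are 34 mm wide together.
- marker (a joint): Place of the length marker, m, in the same measure as leg: the leg is at the length mark when leg equals marker (0.09 to 0.125). It is a steel post 61 mm high with an arm reaching to the leg, clamped stiffly on a short rail beside the leg on the lever's side.
- marker_line (a point): Leg-side end of the length marker's arm (3 mm thick along the leg), 25 mm off the leg's axis, 55 mm above the table; axes as leg_band. The band must come level with it.
- caddy_handle (a point): Centre of the handle bar of the small grey open caddy (120 x 90 mm, walls 36 mm high, 0.25 kg). The bar is 110 mm long along the caddy's x, 16 mm wide along y and 24 mm high; its centre is 86 mm above the caddy's underside, and it stands over the middle on a 5 mm web. Starts just beyond the leg's foot, in the way of the leg.
- caddy_base (a point): Centre of the caddy's underside, axes as the caddy (x along the handle, z up).
- lid_top (a point): Centre of the top of the flat grey storage-box lid lying on the table (150 mm along its x, 190 mm along y, its top 10 mm above the table). Fixed.
- tip0_center (a point): Centre of a spare rubber leg tip (cylinder 22 mm across, 20 mm high) lying in the caddy.
- tip1_center (a point): Centre of a spare rubber leg tip (cylinder 22 mm across, 20 mm high) lying in the caddy.
- tip2_center (a point): Centre of a spare rubber leg tip (cylinder 22 mm across, 20 mm high) lying in the caddy.
- tape: Bystander, leave alone: roll of paper tape, 68 mm across, 22 mm high; origin at its underside's centre.
- glue: Bystander, leave alone: bottle, 52 mm across, 110 mm high; origin at its underside's centre.
- notebooks: Bystander, leave alone: block of notebooks, 150 x 110 x 22 mm; origin at its underside's centre.
- pen: Bystander, leave alone: marker pen lying down, 12 mm thick, 120 mm long; origin at its underside's centre.
- cup: Bystander, leave alone: white cup, 70 mm across, 85 mm high; origin at its underside's centre.
- crayons: Bystander, leave alone: flat carton, 70 x 100 x 30 mm; origin at its underside's centre.
- jar: Bystander, leave alone: jar, 70 mm across, 70 mm high; origin at its underside's centre.
Mind the look-alikes: they are no part of the job. Of the things like the part that bears lid_top, leave any that is purple; of the rest the smaller one is meant.

How it is judged:
By the outcome, as a careful person would: the job done as asked, in the order asked, and still so for the second after the job is handed in, while the arm keeps its last pose, push and grip.
It also fails if it takes over 54 s, if anything falls off the work surface, if the arm or the gripper's body presses on something with over 40 N, if the wrist force passes 120 N, or if a joint passes its speed limit or range.

### The arm

A 6-joint arm with a two-finger parallel gripper is mounted at the origin on the work surface. World frame = base frame: x ahead of the robot, y to its left, z up, the work surface at z = 0. Lengths are in mm, angles in rad, forces in N, time in s.
With the tool pointing down it reaches from about 350 to 1000 mm from the base axis. Payload 7.1 kg.
Tool frame: the origin (TCP) lies midway between the tips of the shut fingers; the grasp point (between the pads) lies 19 mm behind it; z points along the fingers, x is the direction in which the jaws open and shut, and the axes are right-handed (so a half turn about z gives the same grasp; the last joint's range is limited). The gripper opens to 85 mm and grips with 20 to 120 N. Pads are 22 mm wide; open, the fingers measure 114 mm over their backs; the gripper's body (76 mm by 85 mm) begins 54 mm behind the grasp point. The pads swing forward as they close: fully open they stand 13 mm farther back than shut.
Start: joints at [-1.313, 0.423, 1.63, -0, 1.089, -0.019], TCP at [170.818, -601.187, 231.319] pointing down, gripper open.
Joint ranges: [-3, 3], [-0.9, 2.11], [0.09, 2.58], [-1.31, 4.45], [0.11, 2.69], [-2.54, 2.54]. Speed limits (rad/s): [2.39, 2.39, 3.01, 3.14, 3.14, 3.14].

### API

Orientations are given as [roll, pitch, yaw] about the fixed x, y, z axes, in that order (R = Rz(yaw) Ry(pitch) Rx(roll)).
In Python, from rig import arm gives the robot as it stands.
- The arm moves only by the tool servo_tool, never from a script. Its argument "motion" is a list of rows, each a list of 5 numbers: the opening, from 0 (shut) to 1 (fully open), then the shift along the tool's x, y, z in units of 40 mm (1.0 is 40 mm), then the turn about the tool's z in units of 4 degrees (1.0 is 4 degrees). In form: [[gripper, x, y, z, spin], ...]. A call has 1 to 12 rows; each row shifts and turns the pose as measured when the row begins, along the tool's axes as they then stand; what a row does not reach is not made up. A row lasts 1/8 s, in which the tool goes at most 62.5 mm and 10.7 degrees, less where a joint would pass 70% of its speed; a pose out of reach is approached as far as the arm can. A call with a number of a shift or a turn outside -1 to 1 is refused whole. A call with a gripper value outside its range is refused whole. The fingers move at their own pace and stop on an object; the grip force is fixed at half the most. Time passes only in rows, so rows that do not move let the fingers close. It gives the time, the measured TCP pose, the force and the opening at its end, in the units of the state.
- arm.read_state(): the state, without advancing time (a new reading comes with each control period).
- arm.capture(name): name is "scene" or "side" or "wrist"; returns a dict with "pixels" (420x560x3 uint8, red, green, blue), "fx", "fy", "cx", "cy" (pixels), "origin" and "rotation" of the camera in the world. Camera axes: x right, y down, z forward; pixel columns grow to the right and rows downward; lengths in mm; the calibration is good to about 2 mm. A picture is of the moment at which its call begins. There is no depth.
- arm.finish_job(): hands the job in, once; it reports no verdict.
The state is a dict: "t": time; "joint_positions": joint angles; "joint_vel": joint speeds; "tau": joint torques, N m; "tcp_pos": TCP position; "ee_rot": TCP orientation; "wrist_force": force on the tool from outside, world axes, zero at the start; "wrist_torque": the same for the moment, N m; "grip_width": finger opening in mm.
Only numpy, scipy, OpenCV 4.12 (cv2) and the standard library are available. Lean on these libraries where they do the work, as an engineer would, in place of code of your own. Each camera call takes 0.05 s, during which the arm holds its last target. There are 200 camera calls.

## Working session

There is one attempt and no reset: what is moved stays moved. The work goes in short steps, Python scripts to look and compute and a tool call to move; the robot and the scene stay as the last step left them, time stands still between calls to the robot, and variables do not carry over. Pictures are saved under pics/ and viewed, about 8 in all and at most 12, crops included, and the job is handed in when it is done.

Besides the shell and the picture viewer there is one more tool, called after ">>>" in YAML: its name, and indented under it one key for each argument. servo_tool: Moves the arm, as the interface text tells. Shifts and turns lie within -1 to 1; 1 stands for 40 mm of shift or 4 degrees of turn. Its arguments: {"type":"object","properties":{"motion":{"type":"array"}},"required":["motion"]}

```bash
mkdir -p pics
cat > h.py <<'E'
import numpy as np, cv2
from rig import arm
def cap(n,f):
    c=arm.capture(n); cv2.imwrite(f'pics/{f}.png',cv2.cvtColor(c['pixels'],cv2.COLOR_RGB2BGR))
    import pickle; pickle.dump(c,open(f'pics/{f}.pkl','wb')); return c
def load(f):
    import pickle; return pickle.load(open(f'pics/{f}.pkl','rb'))
def ray(c,u,v,z):
    d=np.array(c['rotation'])@np.array([(u-c['cx'])/c['fx'],(v-c['cy'])/c['fy'],1]); o=np.array(c['origin'])
    return o+d*(z-o[2])/d[2]
def proj(c,p):
    q=np.array(c['rotation']).T@(np.array(p)-np.array(c['origin'])); return c['cx']+c['fx']*q[0]/q[2],c['cy']+c['fy']*q[1]/q[2]
def tri(c1,p1,c2,p2):
    A=[];b=[]
    for c,(u,v) in((c1,p1),(c2,p2)):
        d=np.array(c['rotation'])@np.array([(u-c['cx'])/c['fx'],(v-c['cy'])/c['fy'],1]);d/=np.linalg.norm(d)
        P=np.eye(3)-np.outer(d,d);A.append(P);b.append(P@np.array(c['origin']))
    return np.linalg.lstsq(np.vstack(A),np.hstack(b),rcond=None)[0]
def st():
    s=arm.read_state(); print('t',round(s['t'],2),'tcp',np.round(s['tcp_pos'],1),'rpy',np.round(s['ee_rot'],3),'F',np.round(s['wrist_force'],1),'w',round(s['grip_width'],1),'q',np.round(s['joint_positions'],2)); return s
E
python3 - <<'E'
from h import *
st()
ims=[]
for n in('scene','side'):
    c=cap(n,n+'0'); print(n,np.round(c['origin']),np.round(c['rotation'],2).tolist(),c['fx'])
E
```

```text
t 0.0 tcp [ 170.7 -600.7  230.5] rpy [-3.142e+00  2.000e-03 -1.294e+00] F [ 0.2 -0.   0.1] w 85.2 q [-1.31  0.42  1.63  0.    1.09 -0.02]
scene [1159.  473. 1124.] [-2.46, 0.02, 2.13] 399.8201491823275
side [-11. 586. 916.] [-2.41, 0.01, -2.43] 399.4648675492601
```

```bash
sed -i "s/np.array(c\['rotation'\])/Rm(c)/g" h.py
cat >> h.py <<'E'
def Rm(c):
    r=np.array(c['rotation'])
    if r.size==9:return r.reshape(3,3)
    from scipy.spatial.transform import Rotation as R
    return R.from_euler('xyz',r).as_matrix()
E
python3 - <<'E'
from h import *
s=load('scene0')
print(Rm(s)); print(proj(s,(170,-600,230)))
E
```

```text
[[-0.53280334  0.66375025 -0.52493447]
 [ 0.84602144  0.40373049 -0.34820887]
 [-0.01919168 -0.62963266 -0.7766559 ]]
(np.float64(193.29455899258915), np.float64(77.69628468334872))
```

View pics/scene0.png

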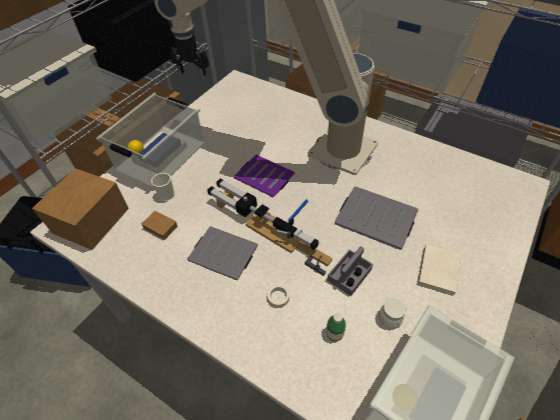

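View pics/side0.png

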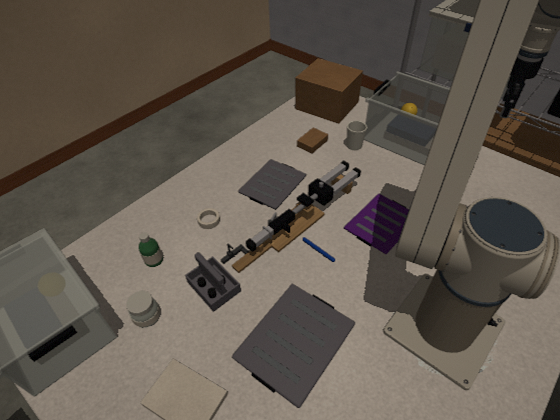

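Scene picture: grey lids at (223,252) and (376,216), a purple one at (265,174), which is excluded. (223,252) looks smaller; I'll check its size. The caddy is at (350,270) and the leg runs along (215,190)–(325,260).

Run:
```python
from h import *
s=load('scene0');d=load('side0')
for nm,pts in(('small',[(206,228),(257,246),(241,277),(189,256)]),('big',[(364,187),(418,207),(407,246),(336,222)])):
    P=[ray(s,u,v,10)[:2] for u,v in pts]; print(nm,np.round(np.mean(P,0)),[round(float(np.linalg.norm(P[i]-P[(i+1)%4]))) for i in range(4)])
im=cv2.imread('pics/scene0.png')[165:300,185:385]; a=cv2.resize(im,(800,540),interpolation=cv2.INTER_CUBIC); cv2.imwrite('pics/c1.png',a)
im=cv2.imread('pics/side0.png')[150:310,180:380]; a=cv2.resize(im,(750,600),interpolation=cv2.INTER_CUBIC); cv2.imwrite('pics/c2.png',a)
```

```text
small [ 661. -109.] [197, 126, 195, 122]
big [246. 274.] [206, 181, 250, 201]
```

View pics/c1.png

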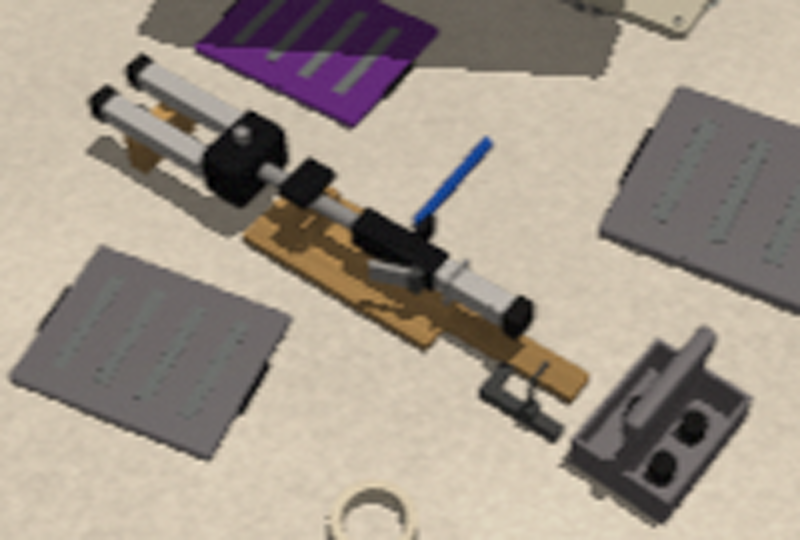

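View pics/c2.png

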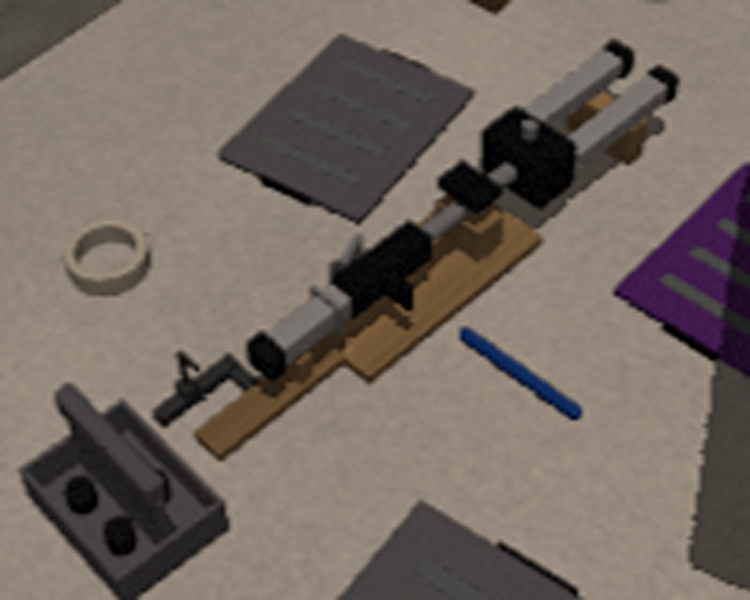

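Size confirms (223,252), about 195×125 against 230×190 mm, so it is the meant lid. The crops show the lever at c1 (395,272), wing at (425,225), band at (457,275), marker near (520,395), and caddy handle from (708,335) to (635,415).

Run:
```python
from h import *
s=load('scene0');d=load('side0')
A=lambda p:(185+p[0]/4,165+p[1]/4)
B=lambda p:(180+p[0]/3.75,150+p[1]/3.75)
T={'lidT':((103,247),(472,95)),'lidR':((290,320),(360,219)),'lidB':((210,458),(220,157)),'lidL':((12,382),(343,37)),
'hNear':((706,333),(155,488)),'hFar':((636,412),(68,392)),'band':((457,272),(330,303)),'block':((308,178),(470,185)),'foot':((518,318),(266,355)),
'lever':((375,268),(352,245)),'wing':((425,225),(405,295)),'railout':((560,435),(160,415)),'board':((575,400),(222,456))}
for k,(a,b) in T.items():
    x=tri(s,A(a),d,B(b)); print(k,np.round(x),'err',np.round(np.hypot(*(np.array(proj(s,x))-A(a))),1),np.round(np.hypot(*(np.array(proj(d,x))-B(b))),1))
for z in(10,): print([np.round(ray(s,*A(T[k][0]),z)[:2]) for k in('lidT','lidR','lidB','lidL')],[np.round(ray(d,*B(T[k][1]),z)[:2]) for k in('lidT','lidR','lidB','lidL')])
```

```text
lidT [ 599. -213.    2.] err 0.2 0.2
lidR [575. -31.   1.] err 0.5 0.5
lidB [718.  -9.   1.] err 0.2 0.2
lidL [ 744. -196.   -2.] err 1.0 1.0
hNear [464. 291.  89.] err 0.0 0.1
hFar [560. 279.  97.] err 0.1 0.1
band [497.  87.  62.] err 0.2 0.2
block [487. -66.  74.] err 0.0 0.0
foot [505. 149.  53.] err 0.4 0.4
lever [527.  28.  57.] err 0.4 0.5
wing [465.  38.  53.] err 0.3 0.4
railout [555. 217.   5.] err 0.7 0.9
board [507. 205. -18.] err 1.2 1.4
[array([ 603., -208.]), array([581., -25.]), array([721.,  -5.]), array([ 750., -185.])] [array([ 593., -205.]), array([570., -27.]), array([711.,  -4.]), array([ 735., -190.])]
```

```bash
cat >> h.py <<'E'
def plan(p,yaw,g,s=None,vmax=1.0):
    s=s or st(); q=np.array(s['tcp_pos'],float); y=s['ee_rot'][2]
    p=np.array(p,float); dy=(yaw-y+np.pi)%(2*np.pi)-np.pi
    n=max(1,int(np.ceil(max(np.abs(p-q).max()/40/vmax*1.1,abs(np.degrees(dy))/4))))
    rows=[]
    for i in range(n):
        d=(p-q)/(n-i); k=dy/n
        t=[d@[np.cos(y),np.sin(y),0],d@[np.sin(y),-np.cos(y),0],-d[2]]
        r=[g]+[round(float(np.clip(v/40,-1,1)),2) for v in t]+[round(float(-np.degrees(k)/4),2)]
        rows.append(r); q=q+d; y+=k
    for j in range(0,n,12): print(str(rows[j:j+12]).replace(' ',''))
E
python3 - <<'E'
from h import *
plan((512,285,205),-1.695,1)
E
```

```text
t 0.1 tcp [ 170.7 -600.7  230.6] rpy [-3.142e+00  1.000e-03 -1.294e+00] F [ 0.2  0.5 -0.3] w 85.4 q [-1.31  0.42  1.63 -0.    1.09 -0.02]
[[1,-0.76,-0.57,0.03,0.23],[1,-0.77,-0.56,0.03,0.23],[1,-0.78,-0.55,0.03,0.23],[1,-0.79,-0.53,0.03,0.23],[1,-0.79,-0.52,0.03,0.23],[1,-0.8,-0.51,0.03,0.23],[1,-0.81,-0.49,0.03,0.23],[1,-0.82,-0.48,0.03,0.23],[1,-0.83,-0.47,0.03,0.23],[1,-0.83,-0.46,0.03,0.23],[1,-0.84,-0.44,0.03,0.23],[1,-0.85,-0.43,0.03,0.23]]
[[1,-0.85,-0.41,0.03,0.23],[1,-0.86,-0.4,0.03,0.23],[1,-0.87,-0.39,0.03,0.23],[1,-0.87,-0.37,0.03,0.23],[1,-0.88,-0.36,0.03,0.23],[1,-0.88,-0.34,0.03,0.23],[1,-0.89,-0.33,0.03,0.23],[1,-0.89,-0.32,0.03,0.23],[1,-0.9,-0.3,0.03,0.23],[1,-0.9,-0.29,0.03,0.23],[1,-0.91,-0.27,0.03,0.23],[1,-0.91,-0.26,0.03,0.23]]
[[1,-0.92,-0.24,0.03,0.23]]
```

>>> servo_tool:
  motion:
    - [1,-0.6,-0.8,0,0.25]
    - [1,-0.6,-0.8,0,0.25]
    - [1,-0.65,-0.8,0,0.25]
    - [1,-0.65,-0.75,0,0.25]
    - [1,-0.7,-0.7,0,0.25]
    - [1,-0.7,-0.7,0,0.25]
    - [1,-0.75,-0.6,0,0.25]
    - [1,-0.8,-0.55,0,0.25]
    - [1,-0.8,-0.5,0,0.25]
    - [1,-0.85,-0.5,0,0.25]
    - [1,-0.85,-0.45,0,0.25]
    - [1,-0.85,-0.4,0,0.25]

```text
t: 1.6
tcp_pos: [412.2, -185.2, 228.2]
ee_rot: [3.139, 0.006, -1.516]
wrist_force: [1.3, 1.0, -0.6]
grip_width: 85.3
```

Run:
```python
from h import *
plan((512,285,205),-1.695,1)
```

```text
t 1.6 tcp [ 412.2 -185.2  228.2] rpy [ 3.139  0.006 -1.516] F [ 1.3  1.  -0.6] w 85.3 q [-0.45  0.17  2.    0.    0.98  1.06]
[[1,-0.89,-0.24,0.04,0.2],[1,-0.9,-0.23,0.04,0.2],[1,-0.9,-0.22,0.04,0.2],[1,-0.9,-0.2,0.04,0.2],[1,-0.9,-0.19,0.04,0.2],[1,-0.91,-0.18,0.04,0.2],[1,-0.91,-0.17,0.04,0.2],[1,-0.91,-0.15,0.04,0.2],[1,-0.91,-0.14,0.04,0.2],[1,-0.92,-0.13,0.04,0.2],[1,-0.92,-0.12,0.04,0.2],[1,-0.92,-0.1,0.04,0.2]]
[[1,-0.92,-0.09,0.04,0.2]]
```

>>> servo_tool:
  motion:
    - [1,-0.9,-0.25,0,0.2]
    - [1,-0.9,-0.25,0,0.2]
    - [1,-0.9,-0.25,0,0.2]
    - [1,-0.95,-0.2,0,0.2]
    - [1,-0.95,-0.2,0,0.2]
    - [1,-0.95,-0.2,0,0.2]
    - [1,-0.95,-0.15,0,0.2]
    - [1,-0.95,-0.15,0,0.2]
    - [1,-0.95,-0.1,0.1,0.2]
    - [1,-0.95,-0.1,0.1,0.2]
    - [1,-0.9,-0.1,0.1,0.2]
    - [1,-0.9,-0.1,0.1,0.2]

```text
t: 3.1
tcp_pos: [504.7, 275.0, 211.8]
ee_rot: [3.135, 0.004, -1.688]
wrist_force: [-0.9, -0.2, 0.1]
grip_width: 85.5
```

>>> servo_tool:
  motion:
    - [1,-0.8,0,0,0.2]
    - [1,0,0,0,0]

```text
t: 3.35
tcp_pos: [508.1, 309.7, 210.7]
ee_rot: [3.133, 0.003, -1.7]
wrist_force: [-0.6, -0.3, 0.1]
grip_width: 85.3
```

Run:
```python
from h import *
st(); c=cap('wrist','w1'); print(np.round(c['origin']),np.round(Rm(c),2).tolist(),c['fx'])
for p in((464,291,98),(560,279,98),(512,285,98)): print(np.round(proj(c,p)))
```

```text
t 3.35 tcp [508.1 309.7 210.7] rpy [ 3.133e+00  3.000e-03 -1.700e+00] F [-0.6 -0.3  0.1] w 85.3 q [0.52 0.41 1.71 0.01 1.03 2.22]
[593. 299. 353.] [[-0.13, -0.94, -0.33], [-0.99, 0.12, 0.05], [-0.0, 0.33, -0.94]] 304.2308410354632
[304. 245.]
[307. 138.]
[305. 195.]
```

View pics/w1.png

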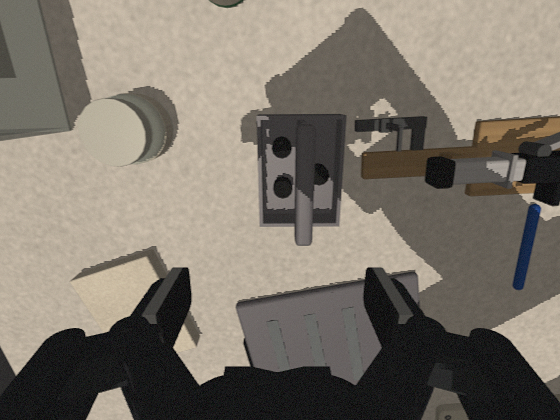

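Wrist view: the handle bar runs from (306,122) to (304,243), the caddy outline is (258–345, 115–226), with three tips inside at (282,147), (283,187) and (320,174). The marker is at right (355–425, 117–145).

Run:
```python
from h import *
c=load('w1')
a,b,e=ray(c,306.5,122,98),ray(c,304,235,98),ray(c,304,243,98)
print(a,b,e)
for p in((258,115),(345,114),(339,226),(261,224)): print(np.round(ray(c,*p,36)))
for p in((296,235),(312,235)): print(np.round(ray(c,*p,98)))
plan((512,287,120),-1.665,1)
```

```text
[572.99919252 278.19405874  98.        ] [473.70110913 290.13163186  98.        ] [465.62208544 290.93783728  98.        ]
[581. 320.  36.]
[571. 234.  36.]
[451. 248.  36.]
[464. 335.  36.]
[475. 297.  98.]
[473. 283.  98.]
t 3.4 tcp [507.7 308.5 210.5] rpy [ 3.133e+00  2.000e-03 -1.700e+00] F [-0.5 -0.   0.6] w 85.2 q [0.52 0.41 1.71 0.01 1.03 2.22]
[[1,0.17,-0.06,0.75,-0.17],[1,0.17,-0.06,0.75,-0.17],[1,0.17,-0.05,0.75,-0.17]]
```

>>> servo_tool:
  motion:
    - [1,0.3,-0.2,0.5,-0.1]
    - [1,0.26,-0.15,0.8,-0.1]
    - [1,0,0,0.8,0]
    - [1,0,0,0.7,0]
    - [1,0,0,0,0]

```text
t: 4.03
tcp_pos: [517.0, 278.4, 95.9]
ee_rot: [3.132, 0.0, -1.688]
wrist_force: [-0.2, 0.2, -0.1]
grip_width: 85.2
```

Run:
```python
from h import *
plan((518,284.5,67),-1.688,1)
```

```text
t 4.03 tcp [517.  278.4  95.9] rpy [ 3.132  0.    -1.688] F [-0.2  0.2 -0.1] w 85.2 q [0.47 0.55 1.79 0.01 0.81 2.15]
[[1,-0.15,-0.01,0.72,-0.0]]
```

>>> servo_tool:
  motion:
    - [1,-0.15,0,0.4,0]
    - [1,0,0,0.35,0]
    - [1,0,0,0,0]
    - [0,0,0,0,0]
    - [0,0,0,0,0]
    - [0,0,0,0,0]
    - [0,0,0,0,0]
    - [0,0,0,0,0]

```text
t: 5.03
tcp_pos: [519.5, 285.0, 67.8]
ee_rot: [3.136, 0.003, -1.688]
wrist_force: [0.4, 0.6, -3.1]
grip_width: 14.8
```

>>> servo_tool:
  motion:
    - [0,0,0,0,0]
    - [0,0,0,0,0]
    - [0,0,0,-0.2,0]
    - [0,0,0,-0.4,0]
    - [0,0,0,-0.4,0]

```text
t: 5.65
tcp_pos: [518.3, 284.2, 108.4]
ee_rot: [3.133, 0.001, -1.688]
wrist_force: [-0.2, -0.1, -3.9]
grip_width: 14.9
```

Run:
```python
from h import *
st(); cap('wrist','w2')
```

```text
t 5.65 tcp [518.3 284.2 108.4] rpy [ 3.133e+00  1.000e-03 -1.688e+00] F [-0.2 -0.1 -3.9] w 14.9 q [0.48 0.54 1.78 0.01 0.83 2.16]
```

View pics/w2.png

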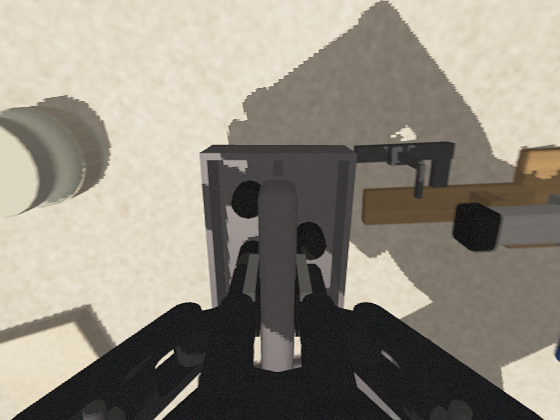

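Wrist view: the caddy hangs from the jaws with tips visible at (247,199) and (311,240), and it is clear of the marker. Lift and carry.

>>> servo_tool:
  motion:
    - [0,0,0,-0.3,0]
    - [0,0,0,-0.5,0]
    - [0,0,0,-0.5,0]
    - [0,0,0,-0.5,0]
    - [0,0,0,-0.4,0]
    - [0,0,0,-0.2,0]
    - [0,0,0,0,0]

```text
t: 6.58
tcp_pos: [519.9, 284.4, 214.1]
ee_rot: [3.138, 0.004, -1.688]
wrist_force: [-0.5, -0.7, -4.3]
grip_width: 15.3
```

Run:
```python
from h import *
plan((658,-107,200),-1.448,0,vmax=0.65)
```

```text
t 6.58 tcp [519.9 284.4 214.1] rpy [ 3.138  0.004 -1.688] F [-0.5 -0.7 -4.3] w 15.3 q [0.48 0.4  1.72 0.01 1.03 2.16]
[[0,0.55,-0.27,0.02,-0.2],[0,0.55,-0.26,0.02,-0.2],[0,0.56,-0.25,0.02,-0.2],[0,0.56,-0.25,0.02,-0.2],[0,0.56,-0.24,0.02,-0.2],[0,0.57,-0.23,0.02,-0.2],[0,0.57,-0.22,0.02,-0.2],[0,0.57,-0.21,0.02,-0.2],[0,0.57,-0.21,0.02,-0.2],[0,0.58,-0.2,0.02,-0.2],[0,0.58,-0.19,0.02,-0.2],[0,0.58,-0.18,0.02,-0.2]]
[[0,0.59,-0.17,0.02,-0.2],[0,0.59,-0.16,0.02,-0.2],[0,0.59,-0.16,0.02,-0.2],[0,0.59,-0.15,0.02,-0.2],[0,0.59,-0.14,0.02,-0.2]]
```

>>> servo_tool:
  motion:
    - [0,0.2,-0.1,0,0]
    - [0,0.4,-0.2,0,-0.2]
    - [0,0.55,-0.25,0,-0.2]
    - [0,0.55,-0.25,0,-0.2]
    - [0,0.55,-0.25,0,-0.2]
    - [0,0.55,-0.25,0,-0.2]
    - [0,0.55,-0.2,0,-0.2]
    - [0,0.55,-0.2,0,-0.2]
    - [0,0.55,-0.2,0,-0.2]
    - [0,0.55,-0.2,0,-0.2]
    - [0,0.6,-0.2,0,-0.2]
    - [0,0.6,-0.2,0,-0.2]

```text
t: 8.07
tcp_pos: [605.6, 17.7, 201.1]
ee_rot: [3.119, -0.001, -1.528]
wrist_force: [-0.1, -0.1, -2.8]
grip_width: 15.3
```

Run:
```python
from h import *
plan((658,-107,200),-1.448,0,vmax=0.65)
```

```text
t 8.07 tcp [605.6  17.7 201.1] rpy [ 3.119e+00 -1.000e-03 -1.528e+00] F [-0.1 -0.1 -2.8] w 15.3 q [ 0.01  0.44  1.68 -0.    1.04  1.54]
[[0,0.53,-0.2,0.0,-0.19],[0,0.53,-0.19,0.0,-0.19],[0,0.53,-0.18,0.0,-0.19],[0,0.54,-0.17,0.0,-0.19],[0,0.54,-0.17,0.0,-0.19],[0,0.54,-0.16,0.0,-0.19]]
```

>>> servo_tool:
  motion:
    - [0,0.55,-0.25,0,-0.2]
    - [0,0.55,-0.25,0,-0.2]
    - [0,0.55,-0.2,0,-0.2]
    - [0,0.5,-0.2,0,-0.2]
    - [0,0.35,-0.1,0,-0.2]
    - [0,0.2,-0.1,0,-0.1]
    - [0,0,0,0,0]
    - [0,0,0,0,0]

```text
t: 9.07
tcp_pos: [654.7, -94.9, 192.7]
ee_rot: [3.107, 0.004, -1.452]
wrist_force: [-0.3, -0.2, -4.1]
grip_width: 15.0
```

Run:
```python
from h import *
plan((658,-107,100),-1.448,0,vmax=0.5)
c=cap('wrist','w3')
for p in((599,-213,10),(575,-31,10),(718,-9,10),(744,-196,10)):print(np.round(proj(c,p)))
```

```text
t 9.07 tcp [654.7 -94.9 192.7] rpy [ 3.107  0.004 -1.452] F [-0.3 -0.2 -4.1] w 15.0 q [-0.16  0.53  1.55 -0.01  1.1   1.3 ]
[[0,0.05,-0.01,0.39,-0.01],[0,0.05,-0.01,0.39,-0.01],[0,0.05,-0.01,0.39,-0.01],[0,0.05,-0.01,0.39,-0.01],[0,0.05,-0.01,0.39,-0.01],[0,0.05,-0.01,0.39,-0.01]]
[372. 235.]
[216. 237.]
[201. 108.]
[389. 104.]
```

View pics/w3.png

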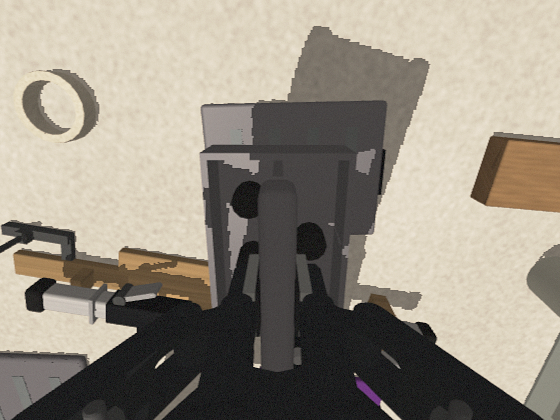

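Wrist view: the lid's far corners are at (202,105) and (386,100) against projected (201,108) and (389,104), so the lid estimate holds to about 3 mm. Tips are still inside. Lower.

>>> servo_tool:
  motion:
    - [0,0.2,-0.12,0.3,0]
    - [0,0.15,-0.12,0.5,0]
    - [0,0,0,0.5,0]
    - [0,0,0,0.5,0]
    - [0,0,0,0.3,0]
    - [0,0,0,0.2,0]
    - [0,0,0,0,0]

```text
t: 10.0
tcp_pos: [661.8, -107.0, 91.8]
ee_rot: [3.104, 0.005, -1.451]
wrist_force: [0.4, -0.2, -3.7]
grip_width: 14.8
```

Run:
```python
from h import *
plan((661,-108,80),-1.448,0,vmax=0.5)
```

```text
t 10.0 tcp [ 661.8 -107.    91.8] rpy [ 3.104  0.005 -1.451] F [ 0.4 -0.2 -3.7] w 14.8 q [-0.18  0.67  1.57 -0.01  0.94  1.28]
[[0,0.02,0.02,0.3,-0.04]]
```

>>> servo_tool:
  motion:
    - [0,0,0,0.2,0]
    - [0,0,0,0.1,0]
    - [0,0,0,0.05,0]
    - [0,0,0,0,0]

```text
t: 10.5
tcp_pos: [662.7, -107.3, 79.5]
ee_rot: [3.107, 0.004, -1.45]
wrist_force: [0.3, 0.4, -3.6]
grip_width: 15.2
```

Run:
```python
from h import *
st()
```

```text
t 10.5 tcp [ 662.7 -107.3   79.5] rpy [ 3.107  0.004 -1.45 ] F [ 0.3  0.4 -3.6] w 15.2 q [-0.18  0.69  1.57 -0.01  0.92  1.28]
```

>>> servo_tool:
  motion:
    - [0,0,0,0.05,0]
    - [0,0,0,0.05,0]
    - [0,0,0,0,0]

```text
t: 10.88
tcp_pos: [662.9, -107.5, 79.7]
ee_rot: [3.108, 0.003, -1.45]
wrist_force: [1.1, -0.1, -3.1]
grip_width: 15.2
```

>>> servo_tool:
  motion:
    - [0,0,0,0.1,0]
    - [0,0,0,0.1,0]
    - [0,0,0,0.1,0]

```text
t: 11.25
tcp_pos: [662.2, -108.0, 78.3]
ee_rot: [3.108, 0.003, -1.451]
wrist_force: [-15.0, 2.4, 29.1]
grip_width: 15.0
```

>>> servo_tool:
  motion:
    - [0,0,0,0,0]
    - [0.6,0,0,0,0]
    - [0.6,0,0,0,0]
    - [0.6,0,0,0,0]
    - [0.6,0,0,0,0]
    - [0.6,0,0,0,0]

```text
t: 12.0
tcp_pos: [663.3, -108.1, 78.5]
ee_rot: [3.11, 0.002, -1.451]
wrist_force: [-0.2, -0.2, -0.2]
grip_width: 51.3
```

>>> servo_tool:
  motion:
    - [0.6,0,0,-0.4,0]
    - [0.6,0,0,-0.8,0]
    - [0.6,0,0,-1,0]
    - [0.6,0,0,-1,0]
    - [0.6,0,0,-0.5,0]

```text
t: 12.62
tcp_pos: [667.8, -107.8, 233.4]
ee_rot: [3.109, 0.002, -1.451]
wrist_force: [1.1, -0.4, -0.4]
grip_width: 51.2
```

Run:
```python
from h import *
plan((520,60,200),-0.083,0.9)
```

```text
t 12.62 tcp [ 667.8 -107.8  233.4] rpy [ 3.109e+00  2.000e-03 -1.451e+00] F [ 1.1 -0.4 -0.4] w 51.2 q [-0.17  0.51  1.48 -0.01  1.18  1.28]
[[0.9,-0.23,0.16,0.04,-0.98],[0.9,-0.24,0.14,0.04,-0.98],[0.9,-0.25,0.13,0.04,-0.98],[0.9,-0.26,0.11,0.04,-0.98],[0.9,-0.26,0.09,0.04,-0.98],[0.9,-0.27,0.07,0.04,-0.98],[0.9,-0.27,0.05,0.04,-0.98],[0.9,-0.28,0.03,0.04,-0.98],[0.9,-0.28,0.02,0.04,-0.98],[0.9,-0.28,-0.0,0.04,-0.98],[0.9,-0.28,-0.02,0.04,-0.98],[0.9,-0.28,-0.04,0.04,-0.98]]
[[0.9,-0.27,-0.06,0.04,-0.98],[0.9,-0.27,-0.08,0.04,-0.98],[0.9,-0.26,-0.1,0.04,-0.98],[0.9,-0.25,-0.11,0.04,-0.98],[0.9,-0.25,-0.13,0.04,-0.98],[0.9,-0.24,-0.15,0.04,-0.98],[0.9,-0.23,-0.16,0.04,-0.98],[0.9,-0.21,-0.18,0.04,-0.98]]
```

>>> servo_tool:
  motion:
    - [1,-0.25,0.15,0,-1]
    - [1,-0.25,0.15,0,-1]
    - [1,-0.25,0.15,0,-1]
    - [1,-0.25,0.1,0,-1]
    - [1,-0.25,0.1,0,-1]
    - [1,-0.3,0.05,0,-1]
    - [1,-0.3,0.05,0,-1]
    - [1,-0.3,0.05,0,-1]
    - [1,-0.3,0,0,-1]
    - [1,-0.3,0,0,-1]
    - [1,-0.3,0,0,-1]
    - [1,-0.3,-0.05,0,-1]

```text
t: 14.12
tcp_pos: [573.8, -1.7, 254.9]
ee_rot: [3.133, 0.006, -0.586]
wrist_force: [-0.6, -0.3, 0.4]
grip_width: 85.6
```

>>> servo_tool:
  motion:
    - [1,-0.25,-0.05,0.05,-1]
    - [1,-0.25,-0.1,0.05,-1]
    - [1,-0.25,-0.1,0.05,-1]
    - [1,-0.25,-0.1,0.05,-1]
    - [1,-0.25,-0.15,0.05,-1]
    - [1,-0.25,-0.15,0.05,-1]
    - [1,-0.25,-0.15,0.05,-1]
    - [1,0,0,0,-0.5]
    - [1,0,0,0,0]

```text
t: 15.25
tcp_pos: [519.4, 55.6, 251.8]
ee_rot: [3.138, -0.004, -0.044]
wrist_force: [0.1, -0.5, -0.0]
grip_width: 85.3
```

Run:
```python
from h import *
st(); c=cap('wrist','w4'); cap('scene','s4'); cap('side','d4'); print(np.round(c['origin']))
for p in((497,87,71),(487,-66,94),(518,284,0),(505,149,66)): print(np.round(proj(c,p)))
```

```text
t 15.25 tcp [519.4  55.6 251.8] rpy [ 3.138 -0.004 -0.044] F [ 0.1 -0.5 -0. ] w 85.3 q [ 0.09  0.25  1.84 -0.    1.05  0.13]
[523. 140. 394.]
[254. 156.]
[253. 292.]
[265. -40.]
[258.  94.]
```

View pics/w4.png

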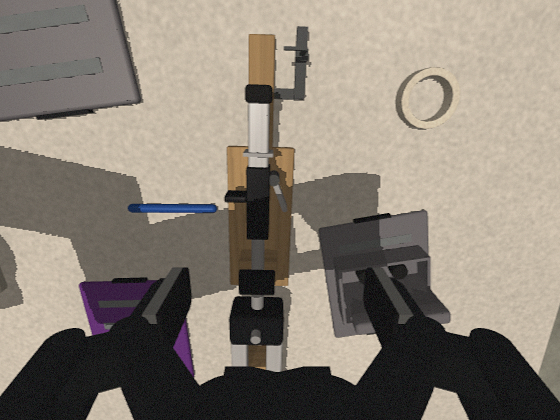

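Wrist view: band at (259,154), wing at (237,197), lever tip at (286,207), collar along x≈258 from y=167 to 238, foot at (258,88), marker arm along y≈95 from (276) to (303). The caddy stands on the lid at right.

Run:
```python
from h import *
c=load('w4')
for n,p,z in(('band',(259,154),69),('foot',(258,88),66),('collarout',(257,167),69),('collarhub',(257,238),69),('wingface',(236,202),68),('levertip',(286,207),65),('armtip',(277,95),58),('arm mid',(290,95),58),('block',(257,277),94),('axis block',(257,298),94)):
    print(n,np.round(ray(c,*p,z),1))
im=cv2.imread('pics/w4.png')[20:250,205:325]; cv2.imwrite('pics/c4.png',cv2.resize(im,None,fx=2.6,fy=2.6,interpolation=cv2.INTER_CUBIC))
a=cv2.imread('pics/s4.png')[180:300,190:350]; b=cv2.imread('pics/d4.png')[150:290,210:370]
a=cv2.resize(a,(480,360),interpolation=cv2.INTER_CUBIC);
im=cv2.resize(im,(313,600),interpolation=cv2.INTER_CUBIC); b=cv2.resize(b,(480,420),interpolation=cv2.INTER_CUBIC)[:240]
cv2.imwrite('pics/c4.png',np.hstack([im,np.vstack([a,b])]))
```

```text
band [502.5  88.6  69. ]
foot [505.5 154.2  66. ]
collarout [499.4  74.7  69. ]
collarhub [493.9  -9.4  69. ]
wingface [473.1  35.7  68. ]
levertip [529.3  26.1  65. ]
armtip [524.3 147.   58. ]
arm mid [537.8 146.4  58. ]
block [492.9 -46.3  94. ]
axis block [491.1 -74.3  94. ]
```

View pics/c4.png

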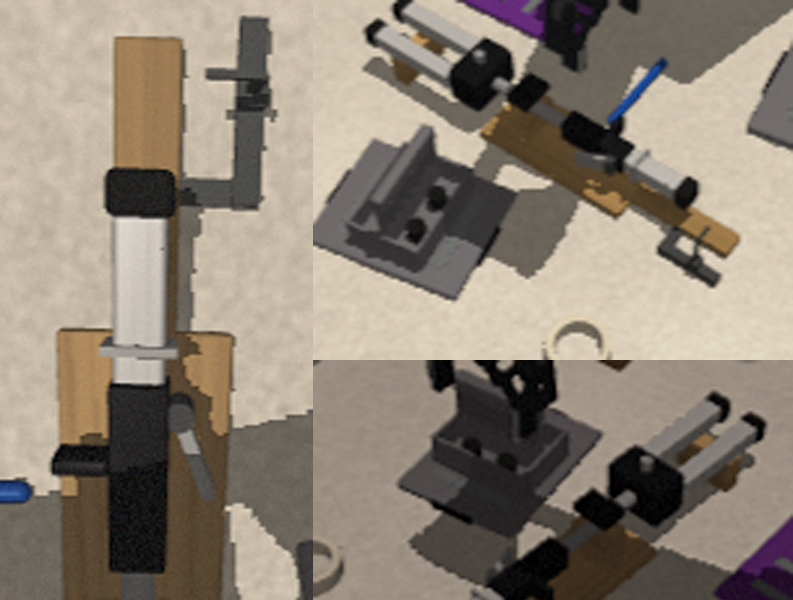

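The crop shows that the marker's thin arm is at w4 (284,48) with the post at (300,55). The bar at (285,94) is the rail's bracket. All three tips are in the caddy on the lid.

Run:
```python
from h import *
c=load('w4')
f=lambda p,z:ray(c,205+p[0]/2.61,20+p[1]/2.61,z)
R=[]
for n,p,z in(('armtip',(207,74),57),('arm55',(207,74),55),('bandL',(100,350),57),('bandR',(179,350),57),('bandTop',(140,346),71),('collarL',(109,385),69),('collarR',(165,385),69),('hubL',(108,570),69),('hubR',(163,570),69),('wingface',(78,472),68),('wing end',(53,472),68),('lever tip',(208,492),65),('footL',(107,170),70),('footR',(174,170),70)):
    print(n,np.round(f(p,z),1))
```

```text
armtip [533.5 190.1  57. ]
arm55 [533.6 190.4  55. ]
bandL [484.4  87.4  57. ]
bandR [517.8  85.9  57. ]
bandTop [502.3  90.4  71. ]
collarL [488.3  74.6  69. ]
collarR [511.5  73.6  69. ]
hubL [481.4  -9.3  69. ]
hubR [506.1 -10.4  69. ]
wingface [471.9  37.1  68. ]
wing end [461.2  37.6  68. ]
lever tip [527.7  24.4  65. ]
footL [494.  157.2  70. ]
footR [519.4 156.1  70. ]
```

Run:
```python
from h import *
plan((517.6,11.5,110),-0.077,1)
```

```text
t 15.4 tcp [519.3  55.5 251.3] rpy [ 3.138e+00 -3.000e-03 -4.500e-02] F [1.  0.1 0.6] w 85.7 q [ 0.09  0.25  1.84 -0.    1.05  0.13]
[[1,0.0,0.28,0.88,0.11],[1,0.0,0.28,0.88,0.11],[1,0.01,0.27,0.88,0.11],[1,0.01,0.27,0.88,0.11]]
```

>>> servo_tool:
  motion:
    - [1,0,0.3,0.4,0.15]
    - [1,0,0.3,0.8,0.15]
    - [1,0,0.25,0.8,0.15]
    - [1,0,0.25,0.7,0.05]
    - [1,0,0,0.5,0]
    - [1,0,0,0,0]

```text
t: 16.15
tcp_pos: [515.2, 5.3, 114.9]
ee_rot: [3.137, 0.0, -0.087]
wrist_force: [-0.1, -0.3, 0.6]
grip_width: 85.5
```

Run:
```python
from h import *
plan((517.6,11.5,34),-0.077,1)
```

```text
t 16.15 tcp [515.2   5.3 114.9] rpy [ 3.137  0.    -0.087] F [-0.1 -0.3  0.6] w 85.5 q [-0.01  0.44  1.95 -0.01  0.76  0.08]
[[1,0.02,-0.05,0.67,-0.05],[1,0.02,-0.05,0.67,-0.05],[1,0.02,-0.05,0.67,-0.05]]
```

>>> servo_tool:
  motion:
    - [1,0.08,-0.1,0.5,-0.1]
    - [1,0,-0.05,0.6,0]
    - [1,0,0,0.5,0]
    - [1,0,0,0.3,0]
    - [1,0,0,0,0]

```text
t: 16.77
tcp_pos: [521.0, 9.0, 38.5]
ee_rot: [3.137, -0.003, -0.082]
wrist_force: [-0.5, -0.0, 0.1]
grip_width: 85.4
```

Run:
```python
from h import *
plan((517.6,11.5,34),-0.077,1)
```

```text
t 16.77 tcp [521.    9.   38.5] rpy [ 3.137e+00 -3.000e-03 -8.200e-02] F [-0.5 -0.   0.1] w 85.4 q [-0.    0.58  1.96 -0.01  0.6   0.09]
[[1,-0.09,-0.06,0.11,-0.08]]
```

>>> servo_tool:
  motion:
    - [1,-0.05,-0.15,0.1,0]
    - [1,0,-0.25,0,0]
    - [1,0,-0.25,0,0]
    - [1,0,-0.25,0,0]
    - [1,0,-0.25,0,0]
    - [1,0,-0.25,0,0]
    - [1,0,-0.25,0,0]
    - [1,0,-0.25,0,0]
    - [1,0,-0.2,0,0]
    - [1,0,0,0,0]

```text
t: 18.02
tcp_pos: [526.2, 98.4, 35.4]
ee_rot: [3.136, -0.004, -0.08]
wrist_force: [-1.4, -3.9, -1.3]
grip_width: 84.9
```

Run:
```python
from h import *
st()
u=np.array([.077,.997]); s=arm.read_state(); d=np.array(s['tcp_pos'][:2])-[501.4,88]; print('along',d@u,'lat',d@[.997,-.077])
```

```text
t 18.02 tcp [526.2  98.4  35.4] rpy [ 3.136 -0.004 -0.08 ] F [-1.4 -3.9 -1.3] w 84.9 q [ 0.17  0.6   1.93 -0.01  0.61  0.26]
along 12.29760375078963 lat 23.912108576134763
```

>>> servo_tool:
  motion:
    - [1,0,-0.2,0,0]
    - [1,0,-0.2,0,0]
    - [1,0,-0.1,0,0]
    - [1,0,0,0,0]

```text
t: 18.52
tcp_pos: [527.6, 118.7, 35.3]
ee_rot: [3.136, -0.004, -0.08]
wrist_force: [-1.0, -3.7, -0.9]
grip_width: 85.7
```

Run:
```python
from h import *
s=st()
u=np.array([.077,.997]); d=np.array(s['tcp_pos'][:2])-[501.4,88]; print('along',d@u,'lat',d@[.997,-.077])
c=cap('wrist','w5'); cap('scene','s5'); cap('side','d5')
b=np.array([501.4,88])+u*(d@u+66); print(b,proj(c,(*b,55)),proj(c,(533.5,190.3,55)))
w=cv2.imread('pics/w5.png')[100:400,150:430]; w=cv2.resize(w,(560,600),interpolation=cv2.INTER_CUBIC)
p=proj(load('s5'),(517,190,60)); x,y=int(p[0]),int(p[1]); a=cv2.resize(cv2.imread('pics/s5.png')[y-45:y+35,x-30:x+10],(240,480),interpolation=cv2.INTER_CUBIC)
p=proj(load('d5'),(517,190,60)); print(x,y,p); 
cv2.imwrite('pics/c5.png',np.hstack([w,np.vstack([a,a[:120]*0])]))
```

```text
t 18.52 tcp [527.6 118.7  35.3] rpy [ 3.136 -0.004 -0.08 ] F [-1.  -3.7 -0.9] w 85.7 q [ 0.2   0.61  1.91 -0.01  0.62  0.29]
along 32.670298210361686 lat 23.778613034736924
[508.99761296 186.37428732] (np.float64(216.60689659122116), np.float64(151.46933576835698)) (np.float64(276.70270515145364), np.float64(136.5055326770513))
323 251 (np.float64(236.48254848327167), np.float64(250.53944572376173))
```

View pics/c5.png

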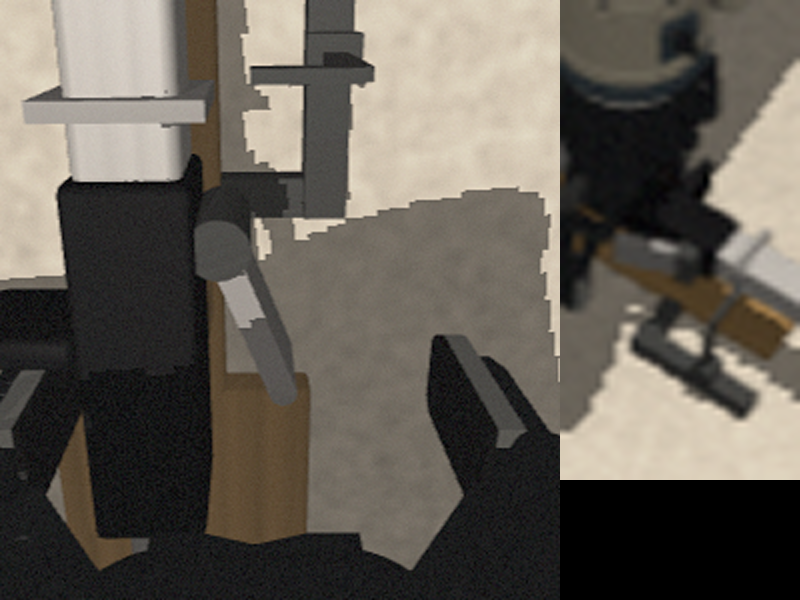

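The crop shows the lever open, the band's top face at crop y≈111 (x 22–210), and the marker arm's top face at y≈74 (tip x=251). The wing finger sits behind the wing and the other finger is clear of the lever.

Run:
```python
from h import *
c=load('w5'); u=np.array([.077,.997]);l=np.array([.997,-.077]); o=np.array([501.4,88])
f=lambda x,y,z:(lambda p:(round(float((p[:2]-o)@u),1),round(float((p[:2]-o)@l),1)))(ray(c,150+x/2,100+y/2,z))
for z in(69,71):print('band',z,f(23,111.5,z),f(209,109,z), f(116,110.5,z))
for z in(55,57,60):print('arm',z,f(251,74.5,z),f(365,73,z))
print('collar',f(61,185,69),f(190,185,69),'lever piv',f(220,250,65),'tip',f(287,395,65))
print(c['origin'])
```

```text
band 69 (99.4, -17.0) (99.7, 16.2) (99.5, -0.4)
band 71 (99.7, -16.3) (100.0, 16.3) (99.8, 0.0)
arm 55 (104.2, 23.7) (104.4, 46.2)
arm 57 (104.4, 23.7) (104.6, 45.8)
arm 60 (104.7, 23.7) (104.9, 45.3)
collar (85.7, -11.7) (85.6, 12.2) lever piv (70.9, 17.3) tip (36.5, 31.2)
[534.31407456 203.4715834  177.687157  ]
```

>>> servo_tool:
  motion:
    - [1,0,-0.12,0,0]
    - [1,0,0,0,0]

```text
t: 18.92
tcp_pos: [528.0, 123.0, 35.3]
ee_rot: [3.135, -0.004, -0.081]
wrist_force: [-0.4, -3.2, -0.1]
grip_width: 85.2
```

```bash
cat >> h.py <<'E'
def leg(f):
    s=st(); u=np.array([.077,.997]);l=np.array([.997,-.077]); o=np.array([501.4,88]); d=np.array(s['tcp_pos'][:2])-o; print('along',round(d@u,1),'lat',round(d@l,1))
    c=cap('wrist',f); return c
E
python3 - <<'E'
from h import *
leg('w6')
E
```

```text
t 18.93 tcp [528.  123.   35.3] rpy [ 3.135 -0.004 -0.081] F [-0.4 -3.2 -0.1] w 85.2 q [ 0.21  0.61  1.91 -0.01  0.62  0.3 ]
along 36.9 lat 23.8
```

>>> servo_tool:
  motion:
    - [0.9,-0.05,0,0,0]
    - [0.8,-0.08,0,0,0]
    - [0.7,-0.09,0,0,0]
    - [0.65,-0.05,0,0,0]
    - [0.6,-0.05,0,0,0]
    - [0.6,0,0,0,0]

```text
t: 19.73
tcp_pos: [515.9, 123.8, 35.9]
ee_rot: [3.136, -0.008, -0.081]
wrist_force: [-0.4, -4.0, -0.0]
grip_width: 51.7
```

Run:
```python
from h import *
leg('w7')
```

```text
t 19.73 tcp [515.9 123.8  35.9] rpy [ 3.136 -0.008 -0.081] F [-0.4 -4.  -0. ] w 51.7 q [ 0.22  0.59  1.94 -0.01  0.6   0.31]
along 36.8 lat 11.8
```

>>> servo_tool:
  motion:
    - [0.55,-0.04,0,0,0]
    - [0.5,-0.05,0,0,0]
    - [0.45,-0.05,0,0,0]
    - [0.42,-0.05,0,0,0]
    - [0.42,0,0,0,0]

```text
t: 20.4
tcp_pos: [508.5, 124.6, 36.3]
ee_rot: [3.137, -0.009, -0.082]
wrist_force: [-0.2, -3.9, 1.1]
grip_width: 36.3
```

Run:
```python
from h import *
leg('w8')
w=cv2.imread('pics/w8.png')[100:400,110:470]; cv2.imwrite('pics/c8.png',cv2.resize(w,(720,600),interpolation=cv2.INTER_CUBIC))
```

```text
t 20.4 tcp [508.5 124.6  36.3] rpy [ 3.137 -0.009 -0.082] F [-0.2 -3.9  1.1] w 36.3 q [ 0.22  0.59  1.96 -0.01  0.59  0.31]
along 37.0 lat 4.2
```

View pics/c8.png

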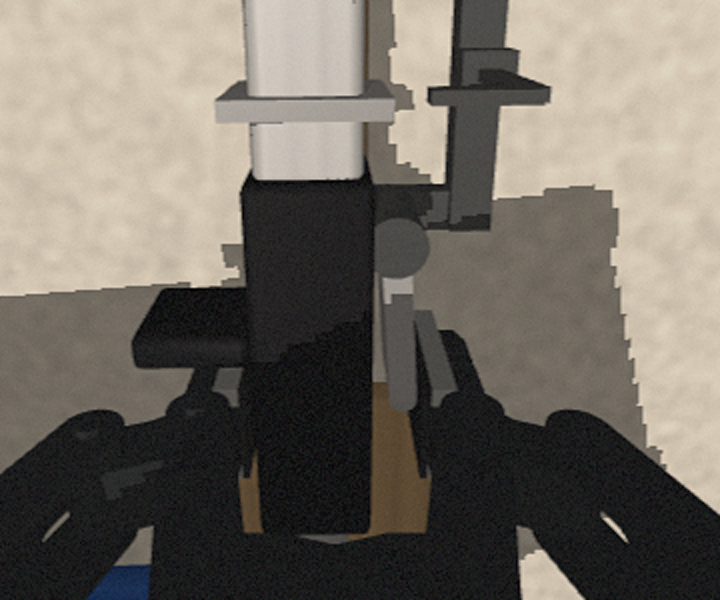

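The crop shows the lever nearly flat, band top face at crop y≈110, and marker arm top face at y≈97. Now measure, then squeeze.

Run:
```python
from h import *
c=load('w8'); u=np.array([.077,.997]);l=np.array([.997,-.077]); o=np.array([501.4,88])
f=lambda x,y,z:(lambda p:(round(float((p[:2]-o)@u),1),round(float((p[:2]-o)@l),1)))(ray(c,110+x/2,100+y/2,z))
print('band',f(217,111,71),f(393,109.5,71)); print('arm',f(430,97,57),f(545,96,57))
```

```text
band (103.9, -16.0) (104.0, 15.1)
arm (104.1, 23.8) (104.1, 46.7)
```

>>> servo_tool:
  motion:
    - [0.3,0,0,0,0]
    - [0,0,0,0,0]
    - [0,0,0,0,0]
    - [0,0,0,0,0]

```text
t: 20.95
tcp_pos: [506.5, 124.4, 36.7]
ee_rot: [3.136, -0.004, -0.085]
wrist_force: [-1.8, -4.8, 3.2]
grip_width: 31.1
```

Run:
```python
from h import *
leg('w9')
# align profiles: band right strip and arm strip, vertical gradient
for n in('w8','w9'):
    g=cv2.imread(f'pics/{n}.png',0).astype(int)
    print(n,'band',[g[r,230:300].mean().round() for r in range(140,166)] ); print('arm',[g[r,326:334].mean().round() for r in range(138,156)])
```

```text
t 20.95 tcp [506.5 124.4  36.7] rpy [ 3.136 -0.004 -0.085] F [-1.8 -4.8  3.2] w 31.1 q [ 0.22  0.59  1.96 -0.01  0.6   0.32]
along 36.7 lat 2.2
w8 band [np.float64(170.0), np.float64(168.0), np.float64(168.0), np.float64(168.0), np.float64(168.0), np.float64(169.0), np.float64(170.0), np.float64(167.0), np.float64(99.0), np.float64(90.0), np.float64(162.0), np.float64(163.0), np.float64(162.0), np.float64(162.0), np.float64(161.0), np.float64(161.0), np.float64(161.0), np.float64(160.0), np.float64(160.0), np.float64(160.0), np.float64(159.0), np.float64(159.0), np.float64(174.0), np.float64(176.0), np.float64(175.0), np.float64(175.0)]
arm [np.float64(193.0), np.float64(194.0), np.float64(195.0), np.float64(198.0), np.float64(201.0), np.float64(77.0), np.float64(34.0), np.float64(63.0), np.float64(78.0), np.float64(76.0), np.float64(75.0), np.float64(76.0), np.float64(76.0), np.float64(74.0), np.float64(86.0), np.float64(174.0), np.float64(198.0), np.float64(195.0)]
w9 band [np.float64(175.0), np.float64(171.0), np.float64(169.0), np.float64(167.0), np.float64(168.0), np.float64(168.0), np.float64(169.0), np.float64(151.0), np.float64(78.0), np.float64(112.0), np.float64(167.0), np.float64(163.0), np.float64(162.0), np.float64(162.0), np.float64(161.0), np.float64(161.0), np.float64(160.0), np.float64(160.0), np.float64(160.0), np.float64(160.0), np.float64(157.0), np.float64(168.0), np.float64(175.0), np.float64(182.0), np.float64(182.0), np.float64(182.0)]
arm [np.float64(193.0), np.float64(195.0), np.float64(197.0), np.float64(198.0), np.float64(136.0), np.float64(74.0), np.float64(89.0), np.float64(94.0), np.float64(91.0), np.float64(93.0), np.float64(93.0), np.float64(94.0), np.float64(102.0), np.float64(132.0), np.float64(188.0), np.float64(200.0), np.float64(198.0), np.float64(198.0)]
```

Run:
```python
from h import *
c=load('w9'); u=np.array([.077,.997]);l=np.array([.997,-.077]); o=np.array([501.4,88])
g=lambda x,y,z:(ray(c,x,y,z)[:2]-o)@u
print('band',g(265,155,71),'arm',g(330,147.6,57),g(330,147.6,58))
w=cv2.imread('pics/w9.png')[130:380,180:400]; cv2.imwrite('pics/c9.png',cv2.resize(w,(528,600),interpolation=cv2.INTER_CUBIC))
```

```text
band 103.63803496128246 arm 104.04747307870876 104.19108350794559
```

View pics/c9.png

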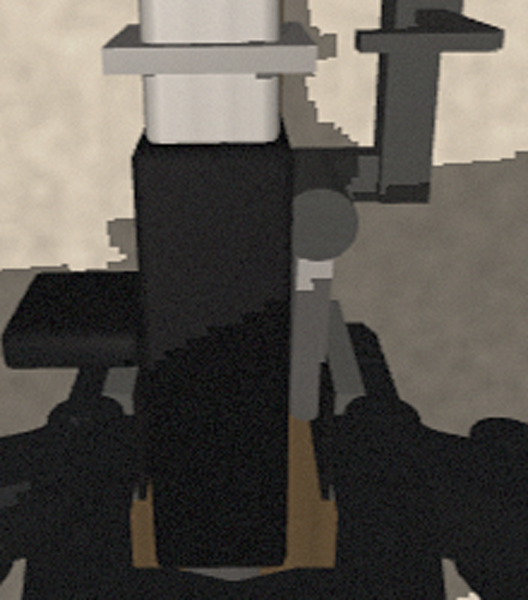

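The crop shows the lever lying flat along the collar between the pads, with the wing finger behind the wing. The band is about 0.5 mm short of the marker, so nudge it and check stability.

>>> servo_tool:
  motion:
    - [0,0,-0.02,0,0]
    - [0,0,0,0,0]
    - [0,0,0,0,0]

```text
t: 21.38
tcp_pos: [506.5, 125.3, 36.7]
ee_rot: [3.136, -0.004, -0.085]
wrist_force: [-1.3, -3.5, 3.2]
grip_width: 31.1
```

Run:
```python
from h import *
leg('wa'); 
for i in range(6): cap('scene','sa')
c=leg('wb'); u=np.array([.077,.997]); o=np.array([501.4,88])
g=cv2.imread('pics/wb.png',0).astype(int)
print('band',[int(g[r,230:300].mean()) for r in range(145,165)],'arm',[int(g[r,330:338].mean()) for r in range(138,156)])
for p in(147,148,154.5,155.5): print(p,(ray(c,265,p,71)[:2]-o)@u,(ray(c,330,p,57)[:2]-o)@u)
```

```text
t 21.38 tcp [506.5 125.3  36.7] rpy [ 3.136 -0.004 -0.085] F [-1.3 -3.5  3.2] w 31.1 q [ 0.22  0.59  1.96 -0.01  0.6   0.32]
along 37.5 lat 2.2
t 21.73 tcp [506.5 125.2  36.7] rpy [ 3.136 -0.004 -0.085] F [-2.2 -3.2  3.8] w 31.1 q [ 0.22  0.59  1.96 -0.01  0.6   0.32]
along 37.5 lat 2.2
band [168, 169, 158, 77, 110, 167, 163, 161, 161, 161, 160, 161, 160, 160, 160, 155, 142, 163, 179, 182] arm [189, 192, 192, 193, 194, 196, 67, 32, 61, 76, 75, 76, 74, 73, 71, 78, 143, 196]
147 107.2828958201303 105.11542023435001
148 106.93413590263302 104.72098416842346
154.5 104.64883339253804 102.13636720004287
155.5 104.29439734343396 101.73550710146553
```

Run:
```python
from h import *
print(arm.finish_job()); st()
```

```text
the job is handed in; nothing more can be done
None
the job is handed in; nothing more can be done
```

I handed the job in at about 21.8 s. The caddy stands on the smaller grey lid, and the arm still grips the leg and the shut lever with the band at the marker.

- **Caddy:** I carried it by the handle and set it down about at the lid's centre. A picture taken about 3 s later shows it upright with at least two of the three tips clearly visible. I did not look at it again after that. The tool had drifted about 2° out of level, and the set-down touched with about 29 N.
- **Leg:** I pushed it out by the wing with the lever open to the marker, which I measured at about 104 mm.
- **Lever:** I then squeezed it shut. The last close-up shows it lying flat against the collar.
- **Last checks:** I nudged the leg about 0.8 mm after that close-up. The band then read about 104.4 mm against about 104.1 mm for the marker arm, and the tool held still over the next 0.35 s.
- **A reading that didn't match:** the finger opening read 31 mm, where collar and shut lever should measure about 34 mm. The gripper also read 1 mm low on the caddy handle, so I put part of this down to its reading.

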